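# Press a microscope hinge pin home in the locking clamp

## Task

Set the microscope pillar on the bench at the mouth of the locking clamp and slide it in between the open jaws, its plain cheek brought gently up against the anvil and its proud hinge pin square in front of the moving pad. Squeeze the blue handle until it snaps over centre and stays locked by itself with the pin pressed fully home, reading the force and never leaning hard on the clamp. Then flick the red release tab so that the clamp springs open, and leave the pillar standing there, with nothing else on the bench disturbed.

Things in the scene. Friction and masses are not known exactly. Their poses are not given: they have to be found in the camera images.
- clamp: Locking C-clamp (nickelled locking pliers with C jaws, 300 mm long) lying flat, bolted to the bench on a blue plate; all hinges vertical; its parts fill heights 37 to 55 mm. Origin on the bench; z up; y runs along it to the jaw tips, x from the moving side (blue handle, moving jaw) to the fixed side. Fixed handle at x = 10 to 26 mm, back to y = -175 mm. Open, the pads are 50 mm apart; the mouth is open to +y.
- anvil (a point): Centre of the flat anvil face (28 mm wide, 24 mm high) on the fixed jaw, at (18, 105, 46) mm in the clamp's frame; it looks to the clamp's -x, towards the moving pad on the same line. Bare bench below.
- pillar: Microscope pillar, 0.3 kg, loose, upright. Origin under its foot; z up; x along the hinge pin. Black foot 56 x 44 x 8 mm; fork 30 (x) by 26 (y) mm, 30 to 62 mm up; brass limb 14 (x) by 24 (y) mm, up to 104 mm. The steel pin (10 mm thick, 46 mm up) stands proud of the fork's -x cheek; the +x cheek is plain. The foot is too wide to pass down between the pads but slides in below the jaws.
- limb (a point): Centre of the brass limb, where to grasp it: on the pillar's z axis, 85 mm above its underside; axes as the pillar's.
- cheek (a point): Middle of the pillar's plain cheek, 15 mm to +x of its axis and 46 mm above its underside: the face that goes against the anvil; axes as the pillar's.
- pin (a joint): How far the hinge pin still has to go in (m): 0 is fully home (its head then level with the -x cheek to 1 mm); 0.0035 to 0.0065 at the start. A tight fit: it takes some 30 N, so the clamp must press it in.
- handle (a joint): Turn of the blue handle against the moving jaw (rad): near 0 open (at the start; a light spring opens it), growing as it is squeezed to the clamp's +x. Where it locks, 0.78 to 1.0, depends on a hidden set screw; go by feel: 7 to 12 N as the pin goes in, falling to none as the handle passes centre, then a hard stop 2 to 4 mm on. Let go before that and it springs back.
- handle_push (a point): Point on the outer (clamp's -x) face of the blue handle, 125 mm from its pivot and 46 mm above the bench, where to squeeze it; the handle is 20 mm high, and when open it slants 37 degrees from the clamp's y (its tail out to -x). From open to locked it moves 42 to 65 mm along the clamp's x and some 20 mm along -y, to x = -65 to -40, y = -131 mm in the clamp's frame.
- lever (a joint): Turn of the brass release lever in the handle (rad): 0 at rest (it springs back), 0.26 at its stop. With the clamp locked, pressing the tab 10 to 17 mm (0.15 to 0.24 rad, 1 to 3 N) throws the handle back over centre and the clamp springs open.
- lever_tab (a point): Centre of the inner face of the red release tab at the lever's tail, 68 mm above the bench; the tab is 28 mm long along the lever and its top is 78 mm above the bench, 23 mm above the handles. This face looks to the clamp's +x and is pressed towards -x. Locked, it is some 15 to 50 mm from the fixed handle.
- jar: Clear specimen jar with white lid, 61 mm across, 113 mm high, origin under it; a bystander to leave alone.
- oil: Yellow oil bottle with long spout, 44 mm across, 118 mm high, origin under it; a bystander to leave alone.
- driver: Green screwdriver lying on the bench, 190 mm long, 26 mm thick; a bystander to leave alone.
- slidebox: Wooden slide box 100 by 85 by 34 mm, origin under it; a bystander to leave alone.
- petri: Clear covered dish, 94 mm across, 16 mm high, origin under it; a bystander to leave alone.

How it is judged:
On the way, in this order (a step that is already met when the one before it is completed fails the run):
1. the pillar stands upright between the open jaws, its plain cheek within 1.5 mm of the anvil and square to it, its pin within 5 mm of the pads' line (x of cheek in the frame of clamp between 0.0165 and 0.02 m and y of cheek in the frame of clamp between 0.1 and 0.11 m and z of cheek in the frame of clamp below 0.049 m and angle between the x axis of cheek and the x axis of clamp, either way round below 0.12 rad and angle between cheek's own z axis and vertical below 0.06 rad and value of joint handle below 0.2 rad and contact force between the fingers and pillar below 0.2 N), for 0.2 s.
2. the clamp is locked over centre by itself, the robot off it, the pin home (value of joint handle above 0.7 rad and value of joint pin below 0.001 m and contact force between each of the fingers, the arm and clamp below 0.5 N), for 0.4 s.
3. the release tab is pressed by the fingers while the clamp is still shut (value of joint lever above 0.08 rad and value of joint handle above 0.65 rad), for 0.02 s.
At the end, for the whole second after the job is handed in: The clamp is fully open again (handle below 0.2 rad), its lever back at rest, the pin home within 1 mm, and the pillar stands still and upright on the bench between the jaws, its cheek within 8 mm of the anvil and its pin within 8 mm of the pads' line (value of joint handle below 0.2 rad and value of joint lever below 0.05 rad and value of joint pin below 0.001 m and x of cheek in the frame of clamp between 0.01 and 0.02 m and y of cheek in the frame of clamp between 0.097 and 0.113 m and z of cheek in the frame of clamp below 0.049 m and angle between cheek's own z axis and vertical below 0.06 rad and linear speed of pillar below 0.01 m/s); the robot touches nothing.
It fails at once if the robot bears on the clamp with more than 15 N (contact force between any of the fingers, the arm and clamp above 15 N).
It fails at once if the pillar is shoved into the open clamp with more than 12 N (contact force between pillar and clamp above 12 N and value of joint handle below 0.2 rad).
It fails at once if the pillar is knocked over (angle between cheek's own z axis and vertical above 0.6 rad).
It fails at once if a bystander is moved by more than 25 mm (distance of any of jar, oil, driver, slidebox, petri from where it was at the start of the episode above 0.025 m).
It also fails if it takes over 72 s, if anything falls off the work surface, if the arm or the gripper's body presses on something with over 40 N, if the wrist force passes 120 N, or if a joint passes its speed limit or range.

## Robot

A 7-joint arm with a two-finger parallel gripper is mounted at the origin on the work surface. World frame = base frame: x ahead of the robot, y to its left, z up, the work surface at z = 0. Lengths are in m, angles in rad, forces in N, time in s.
With the tool pointing down it reaches from about 0.425 to 0.875 m from the base axis. Payload 9.9 kg.
Tool frame: the origin (TCP) lies at the centre of the arm's flange, where the gripper is bolted on; the fingertips stand ahead of it and the grasp point (between the pads) lies 155 mm ahead of it (tip_reach is the z of the fingertips in the tool frame, in m); z points along the fingers, y is the line along which they close (so a half turn about z gives the same grasp; the last joint's range is limited). The gripper opens to 85 mm and grips with 20 to 120 N. Pads are 22 mm wide; open, the fingers measure 114 mm over their backs; the gripper's body (76 mm by 85 mm) begins 54 mm behind the grasp point. The pads swing forward as they close: fully open they stand 13 mm farther back than shut.
Start: joints at [-1.316, 0.576, 0.025, 1.437, -0.015, 1.129, -0.057], TCP at [0.224, 0.637, 0.405] pointing down, gripper open.
Joint ranges: [-2.76, 2.76], [-0.34, 2.15], [-1.52, 1.57], [0.19, 2.46], [-1.09, 4.23], [0.17, 1.99], [-2.82, 2.82]. Speed limits (rad/s): [2.22, 2.22, 3.01, 3.01, 3.14, 3.14, 3.14].

## Interface

Orientations are given as a unit quaternion [w, x, y, z].
In Python, from cell import * gives the robot as it stands.
- The arm moves only by the shell command python3 -m pendant 'ROWS' [FORCE]. ROWS is JSON, a list of rows, each a list of 3 entries, a list of its own where there are three numbers: the turn, a rotation vector about the tool's x, y, z in degrees, then the shift along the tool's x, y, z in m, then the opening in per cent of the stroke, from 0 (shut) to 100 (fully open). A call has 1 to 12 rows; each row shifts and turns the commanded pose from where the row before left it, along the tool's axes as they then stand; what a row does not reach is not made up. A row lasts 1/12 s, in which the tool goes at most 41.7 mm and 7.16 degrees, less where a joint would pass 70% of its speed; a pose out of reach is approached as far as the arm can. A call with a gripper value outside its range is refused whole. The fingers move at their own pace and stop on an object; FORCE is the grip in N (left out, the last holds). Time passes only in rows, so rows that do not move let the fingers close. It gives the time, the measured TCP pose, the force, the opening and the grip force at its end, in the units of the state.
- get_obs(): the state, without advancing time (a new reading comes with each control period).
- get_image(name): name is "scene" or "top" or "wrist"; returns a dict with "color" (480x640x3 uint8, red, green, blue), "z_map" (480x640 float32, m along the optical axis (not along the pixel's ray), 0 where there is no reading), "intrinsics" (3x3 intrinsics, pixels), "dist" ([k1, k2, p1, p2, k3] as OpenCV has them; the pictures are not rectified), "R" (3x3) and "t" (3): a world point X has camera coordinates R X + t. Camera axes: x right, y down, z forward; pixel columns grow to the right and rows downward; lengths in m; the calibration is good to about 2 mm. A picture is of the moment at which its call begins.
- job_done(): hands the job in; it is judged then, once.
The state is a dict: "time_s": time; "q": joint angles; "joint_vel": joint speeds; "joint_efforts": joint torques, N m; "tool_pos": TCP position; "ee_rot": TCP orientation; "ft_force": force on the tool from outside, world axes, zero at the start; "moment": the same for the moment, N m; "finger_gap": finger opening in m; "finger_force": force on a finger pad.
Only numpy, scipy, OpenCV 4.12 (cv2) and the standard library are available. Lean on these libraries where they do the work, as an engineer would, in place of code of your own. Each camera call takes 0.05 s, during which the arm holds its last target. There are 200 camera calls.

## Working session

There is one attempt and no reset: what is moved stays moved. The work goes in short steps, Python scripts to look and compute and a shell command to move; the robot and the scene stay as the last step left them, time stands still between calls to the robot, and variables do not carry over. Pictures are saved under pics/ and viewed, at most 10 in all, crops included, and the job is handed in when it is done.

```bash
mkdir -p pics
cat > h.py <<'E'
from cell import *
import numpy as np, cv2
from scipy.spatial.transform import Rotation as Ro
def grab(n):
    im=get_image(n); np.save('pics/%s.npy'%n,im,allow_pickle=True); return im
def load(n): return np.load('pics/%s.npy'%n,allow_pickle=True).item()
def onplane(im,uv,z):
    uv=np.asarray(uv,float).reshape(-1,1,2)
    K=np.array(im['intrinsics']);R=np.array(im['R']);t=np.array(im['t'])
    p=cv2.undistortPoints(uv,K,np.array(im['dist'])).reshape(-1,2)
    d=np.c_[p,np.ones(len(p))]@R; c=-R.T@t
    return c+d*((z-c[2])/d[:,2])[:,None]
def cloud(im,mask=None):
    z=np.array(im['z_map']); m=z>0
    if mask is not None: m&=mask>0
    v,u=np.nonzero(m)
    p=cv2.undistortPoints(np.c_[u,v].astype(float).reshape(-1,1,2),np.array(im['intrinsics']),np.array(im['dist'])).reshape(-1,2)
    X=np.c_[p,np.ones(len(p))]*z[m][:,None]
    return (X-np.array(im['t']))@np.array(im['R']),np.c_[u,v]
def save(im,f,crop=None,s=1):
    a=im['color'][...,::-1]
    if crop: a=a[crop[1]:crop[3],crop[0]:crop[2]]
    cv2.imwrite('pics/'+f,cv2.resize(a,None,fx=s,fy=s))
def tool():
    o=get_obs(); q=o['ee_rot']; return np.array(o['tool_pos']),Ro.from_quat([q[1],q[2],q[3],q[0]]),o
E
python3 - <<'E'
from h import *
for n in('top','scene'): save(grab(n),n+'1.png')
p,R,o=tool();print(o);print(R.as_matrix())
im=load('top');print(im['R'],im['t'],im['intrinsics']); print(dir())
E
```

```text
{'time_s': 0.1, 'q': array([-1.31578011,  0.57644745,  0.02484808,  1.4378272 , -0.01497802,
        1.12898953, -0.05649804]), 'joint_vel': array([ 5.46791178e-04,  4.68254609e-04, -1.88427658e-06, -7.41713388e-04,
       -8.33149079e-05,  1.60456279e-04,  1.91798305e-03]), 'joint_efforts': array([ 7.59033719e-03, -7.67304826e+01,  2.25816809e+00, -2.86605459e+01,
        1.58370682e-02,  8.73425481e-03,  8.45638333e-07]), 'tool_pos': array([0.22428621, 0.63649273, 0.40392798]), 'ee_rot': array([-7.76735654e-05,  1.68577617e-01,  9.85688102e-01, -7.39407194e-04]), 'ft_force': array([0.08802079, 0.67364751, 0.41472795]), 'moment': array([-0.0425573 , -0.01240797,  0.00218059]), 'finger_force': 0.0, 'finger_gap': 0.0852780240257455}
[[-9.43163162e-01  3.32329787e-01 -4.02418823e-04]
 [ 3.32330017e-01  9.43162081e-01 -1.43146170e-03]
 [-9.61711865e-05 -1.48383780e-03 -9.99998894e-01]]
[[-0.00126955 -0.99998554 -0.0052248 ]
 [-0.9873551   0.00208171 -0.15851048]
 [ 0.15851906  0.00495749 -0.98734347]] [-0.03952492  0.56832492  1.03641091] [[590.12895565   0.         314.51713041]
 [  0.         590.12895565 235.85591413]
 [  0.           0.           1.        ]]
['PlanningError', 'R', 'Ro', '__annotations__', '__builtins__', '__cached__', '__doc__', '__file__', '__loader__', '__name__', '__package__', '__spec__', 'cloud', 'cv2', 'get_image', 'get_obs', 'grab', 'im', 'job_done', 'load', 'n', 'np', 'o', 'onplane', 'p', 'save', 'tip_reach', 'tool']
```

View pics/top1.png

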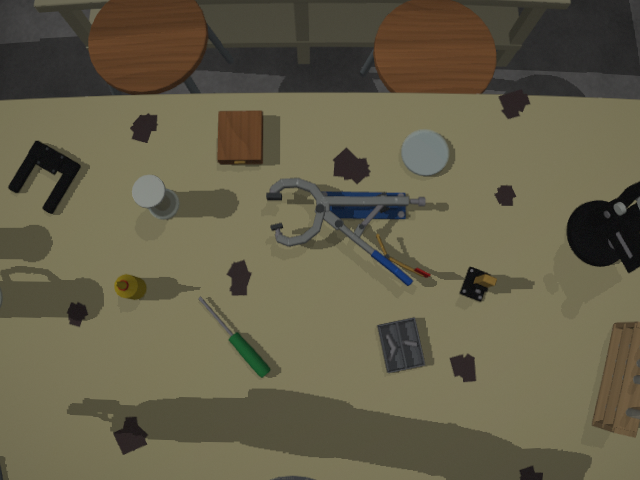

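View pics/scene1.png

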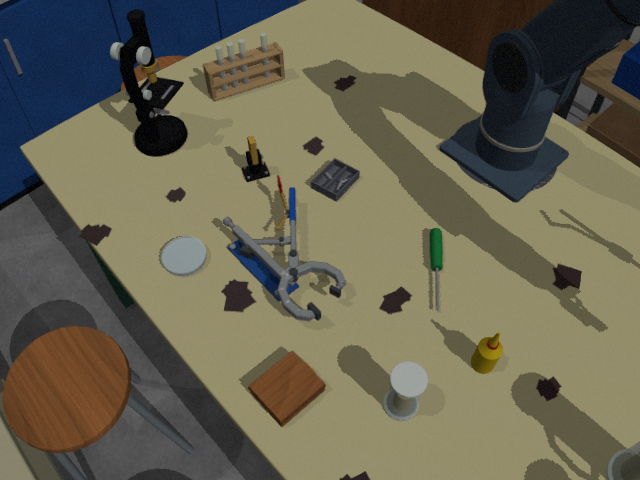

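The top view shows the clamp's mouth at the left: anvil pad (274,196), moving pad (277,226), blue handle (392,268), red tab (422,272). The pillar is at (477,284). The scene view shows the pillar at (255,165). I'll look closer next.

Run:
```python
from h import *
a=load('top');b=load('scene')
A=cv2.resize(a['color'][170:310,255:515,::-1],(780,420),interpolation=cv2.INTER_CUBIC)
B=cv2.resize(b['color'][125:190,225:285,::-1],(180,180),interpolation=cv2.INTER_CUBIC)
B=cv2.resize(b['color'][125:190,225:355,::-1],(360,180),interpolation=cv2.INTER_CUBIC)
C=np.zeros((600,780,3),np.uint8);C[:420]=A;C[420:,:360]=B;cv2.imwrite('pics/c1.png',C)
P,uv=cloud(a)
def show(n,m):
    q=P[m];r=cv2.minAreaRect((q[:,:2]*1000).astype(np.float32)); print(n,m.sum(),np.array(r[0]).round(1),np.array(r[1]).round(1),round(r[2],1),q[:,2].min().round(3),q[:,2].max().round(3),uv[m].min(0),uv[m].max(0))
c=a['color'][uv[:,1],uv[:,0]].astype(int);hsv=cv2.cvtColor(a['color'],cv2.COLOR_RGB2HSV)[uv[:,1],uv[:,0]].astype(int)
u,v=uv.T
box=(u>455)&(u<500)&(v>260)&(v<305)
show('pil high',box&(P[:,2]>.095)); show('pil foot',box&(P[:,2]>.004)&(P[:,2]<.03)); show('fork',box&(P[:,2]>.05)&(P[:,2]<.07));show('pin?',box&(P[:,2]>.04)&(P[:,2]<.056))
cb=(u>260)&(u<430)&(v>170)&(v<290)
show('clamp',cb&(P[:,2]>.045)&(P[:,2]<.06)); show('fixedhandle',cb&(P[:,2]>.045)&(P[:,2]<.06)&(u>345)&(u<408)&(v<208))
show('plate',cb&(hsv[:,0]>100)&(hsv[:,0]<130)&(hsv[:,1]>120)&(P[:,2]<.03))
show('bluehandle',cb&(hsv[:,0]>100)&(hsv[:,0]<130)&(hsv[:,1]>120)&(P[:,2]>.04))
show('red',cb&((hsv[:,0]<8)|(hsv[:,0]>172))&(hsv[:,1]>150)&(P[:,2]>.04))
dark=cb&(c.max(1)<60)&(P[:,2]>.035)&(u<290)
show('anvil',dark&(v<212));show('pad',dark&(v>=212))
for n,bx in dict(jar=(130,170,180,220),oil=(110,270,146,302),slide=(215,105,267,168),petri=(398,128,452,178)).items():
    show(n,(u>bx[0])&(v>bx[1])&(u<bx[2])&(v<bx[3])&(P[:,2]>.008))
```

```text
pil high 118 [ 480.8 -344.3] [24. 14.] 65.4 0.095 0.107 [482 274] [496 285]
pil foot 403 [ 484.7 -350.2] [83.7 79.7] 88.2 0.004 0.03 [456 261] [499 303]
fork 139 [ 480.  -338.5] [37.3 23.7] 10.9 0.05 0.07 [473 272] [488 293]
pin? 71 [ 478.8 -334.8] [37.3 17.2] 15.4 0.04 0.056 [471 273] [484 293]
clamp 3598 [578.9 -98.8] [312.4 165.7] 81.0 0.045 0.06 [266 177] [426 285]
fixedhandle 589 [ 631.8 -154.8] [ 22.6 113.4] 1.6 0.045 0.06 [346 195] [407 207]
plate 842 [ 634.3 -138.2] [148.8  50.6] 88.8 0.0 0.028 [327 192] [404 218]
bluehandle 350 [ 545.6 -138.5] [197.3  13.4] 48.5 0.04 0.061 [330 210] [411 285]
red 61 [ 499.3 -231.3] [25.9  4.5] 63.8 0.05 0.082 [415 268] [429 276]
anvil 118 [646.1  25.8] [17.3 46.3] 25.0 0.037 0.063 [267 187] [289 199]
pad 53 [584.2  28.9] [ 7.9 20.3] 5.6 0.043 0.063 [271 224] [282 229]
jar 1336 [638.7 253. ] [60.7 59.2] 45.9 0.008 0.119 [132 174] [178 218]
oil 620 [474.6 301.3] [42.4 43.3] 32.1 0.008 0.122 [114 274] [145 299]
slide 2380 [764.7 103.8] [105.9  85.8] 0.5 0.008 0.041 [217 110] [262 164]
petri 1769 [ 737.8 -254.3] [92.6 94. ] 46.0 0.008 0.024 [401 129] [448 175]
```

View pics/c1.png

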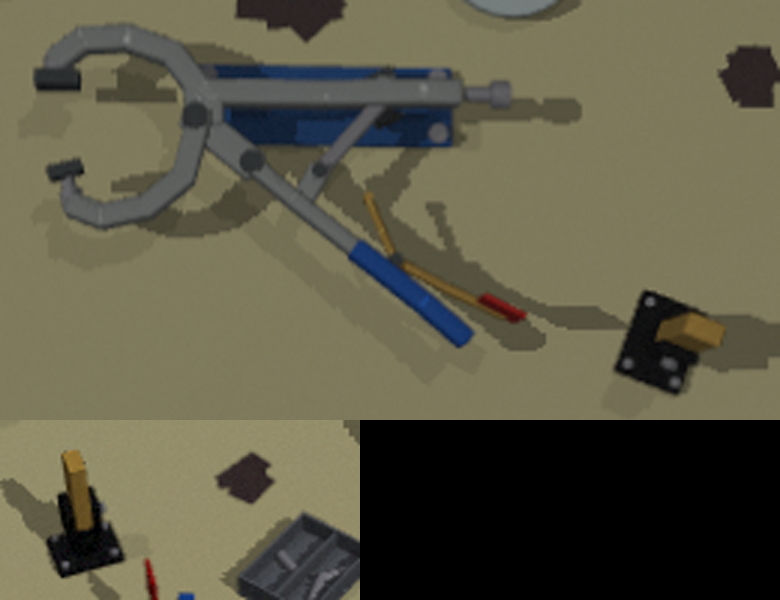

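The crop shows the pillar's pin stub at crop (670,363), facing world -x, so the pillar is yawed about -24°. The clamp axes lie close to the world axes, with its x near world +x and its mouth towards +y. I'll turn the tool to match (tool x,y,z = world y,x,-z) and move above the clamp.

```bash
python3 -m pendant '[[[0,0,7.06],[0,0,0],100],[[0,0,7.06],[0,0,0],100],[[0,0,7.06],[0,0,0],100],[[0,0,7.06],[0,0,0],100],[[0,0,7.06],[0,0,0],100],[[0,0,7.06],[0,0,0],100],[[0,0,7.06],[0,0,0],100],[[0,0,7.06],[0,0,0],100],[[0,0,7.06],[0,0,0],100],[[0,0,7.06],[0,0,0],100]]'
python3 -m pendant '[[[0,0,0],[-0.0343,0.0188,0],100],[[0,0,0],[-0.0343,0.0188,0],100],[[0,0,0],[-0.0343,0.0188,0],100],[[0,0,0],[-0.0343,0.0188,0],100],[[0,0,0],[-0.0343,0.0188,0],100],[[0,0,0],[-0.0343,0.0188,0],100],[[0,0,0],[-0.0343,0.0188,0],100],[[0,0,0],[-0.0343,0.0188,0],100],[[0,0,0],[-0.0343,0.0188,0],100],[[0,0,0],[-0.0343,0.0188,0],100]]'
python3 -m pendant '[[[0,0,0],[-0.0343,0.0188,0],100],[[0,0,0],[-0.0343,0.0188,0],100],[[0,0,0],[-0.0343,0.0188,0],100],[[0,0,0],[-0.0343,0.0188,0],100],[[0,0,0],[-0.0343,0.0188,0],100],[[0,0,0],[-0.0343,0.0188,0],100],[[0,0,0],[-0.0343,0.0188,0],100],[[0,0,0],[-0.0343,0.0188,0],100],[[0,0,0],[-0.0343,0.0188,0],100],[[0,0,0],[-0.0343,0.0188,0],100],[[0,0,0],[0,0,0],100]]'
python3 - <<'E'
from h import *
p,R,o=tool();print(p,R.as_matrix().round(3),tip_reach,o['time_s'],o['ft_force'])
im=grab('wrist');save(im,'w1.png')
Rc=np.array(im['R']);c=-Rc.T@np.array(im['t']);print('cam in tool',R.inv().apply(c-p),'axis',R.inv().apply(Rc[2]))
E
```

```text
time_s: 0.93
tool_pos: [0.2242, 0.6366, 0.4042]
ee_rot: [0.0, 0.709, 0.705, -0.0]
ft_force: [0.3, 0.5, -0.7]
finger_gap: 0.0855
finger_force: 0.0
time_s: 1.77
tool_pos: [0.4126, 0.2918, 0.4046]
ee_rot: [-0.0, 0.707, 0.707, -0.0]
ft_force: [1.1, 0.3, 0.3]
finger_gap: 0.0853
finger_force: 0.0
time_s: 2.68
tool_pos: [0.6017, -0.0577, 0.4046]
ee_rot: [0.002, 0.71, 0.704, -0.001]
ft_force: [-1.2, -0.2, -0.3]
finger_gap: 0.0856
finger_force: 0.0
[ 0.60173231 -0.05767374  0.40464206] [[ 0.009  1.     0.001]
 [ 1.    -0.009 -0.005]
 [-0.005  0.002 -1.   ]] 0.1734 2.6833 [-1.16196322 -0.16680026 -0.25248836]
cam in tool [ 0.08498537 -0.00069571  0.03143151] axis [-3.26399325e-01  1.62682054e-04  9.45231958e-01]
```

View pics/w1.png

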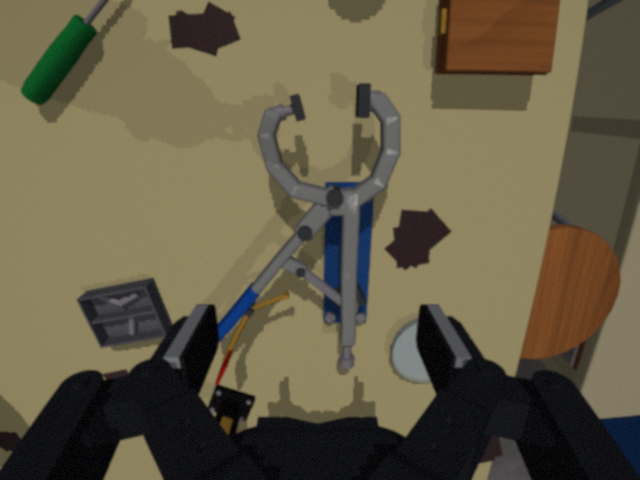

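The wrist view shows the anvil block at (363,100) with its face on the left edge near column 358. The moving pad is at (297,107) and the fixed handle runs along column 349. I'll measure the clamp frame from these.

Run:
```python
from h import *
im=load('wrist');c=im['color'].astype(int);hsv=cv2.cvtColor(im['color'],cv2.COLOR_RGB2HSV)
def blob(x0,y0,x1,y1,m):
    k=np.zeros(m.shape,np.uint8);k[y0:y1,x0:x1]=m[y0:y1,x0:x1]
    cs,_=cv2.findContours(k,0,1);return max(cs,key=cv2.contourArea)
dark=c.max(2)<75
# anvil block top
P,uv=cloud(im)
for n,b in dict(anvil=(350,75,378,125),pad=(285,90,308,125)).items():
    ct=blob(*b,dark); w=onplane(im,ct.reshape(-1,2),.058)*1000
    print(n,cv2.boundingRect(ct),cv2.minAreaRect(w[:,:2].astype(np.float32)))
    u,v=uv.T;m=(u>b[0])&(u<b[2])&(v>b[1])&(v<b[3])&(P[:,2]>.05)
    print(P[m].mean(0),np.percentile(P[m][:,2],[10,50,90]))
# fixed handle: per-row edges of grey at u 335..365, rows 215..315
u,v=uv.T
m=(u>335)&(u<366)&(v>212)&(v<318)&(P[:,2]>.048)&(P[:,2]<.065)
q=P[m]*1000; L=[];
for y in range(-240,-90,6):
    s=q[(q[:,1]>=y)&(q[:,1]<y+6)]
    if len(s)>20: L.append((s[:,1].mean(),(np.percentile(s[:,0],3)+np.percentile(s[:,0],97))/2,np.ptp(np.percentile(s[:,0],[3,97]))))
L=np.array(L);print(L.round(1));f=np.polyfit(L[:,0],L[:,1],1);print(f, 'z',np.median(q[:,2]))
hp=((hsv[...,0]>100)&(hsv[...,0]<130)&(hsv[...,1]>120))
ct=blob(318,175,378,330,hp);w=onplane(im,ct.reshape(-1,2),.006)*1000;print('plate',cv2.minAreaRect(w[:,:2].astype(np.float32)))
```

```text
anvil (356, 84, 22, 34) ((644.1846313476562, 35.07549285888672), (17.88627052307129, 26.5968074798584), 1.213039517402649)
[0.64405202 0.03503329 0.05612724] [0.05296398 0.0569128  0.05805712]
pad (288, 95, 17, 25) ((583.2371826171875, 29.609092712402344), (12.736459732055664, 20.164411544799805), 13.415816307067871)
[0.58530658 0.03014248 0.0549478 ] [0.05390763 0.05510537 0.05618819]
[[-175.7  632.9   14.7]
 [-170.9  633.1   16.2]
 [-165.   632.2   19.5]
 [-159.1  630.7   20.7]
 [-153.1  630.2   18.3]
 [-147.1  632.2   14.2]
 [-141.   632.1   13.9]
 [-135.1  632.    13.9]
 [-129.   631.9   13.9]
 [-123.1  632.4   14.7]
 [-117.2  632.6   13.7]
 [-111.1  632.7   14. ]
 [-105.   633.4   15.6]
 [ -99.   633.2   15.4]
 [ -93.1  633.1   15.2]]
[1.42784405e-02 6.34244498e+02] z 54.14932029977186
plate ((618.3776245117188, -124.45896911621094), (84.58712768554688, 16.80622100830078), 89.87137603759766)
```

```bash
python3 -m pendant '[[[0,0,0],[-0.0358,-0.0152,0],100],[[0,0,0],[-0.0358,-0.0152,0],100],[[0,0,0],[-0.0358,-0.0152,0],100],[[0,0,0],[-0.0358,-0.0152,0],100],[[0,0,0],[-0.0358,-0.0152,0],100],[[0,0,0],[-0.0358,-0.0152,0],100],[[0,0,0],[-0.0358,-0.0152,0],100],[[0,0,0],[-0.0358,-0.0152,0],100],[[0,0,6.1],[0,0,0],100],[[0,0,6.1],[0,0,0],100],[[0,0,6.1],[0,0,0],100],[[0,0,6.1],[0,0,0],100]]'
python3 -m pendant '[[[0,0,0],[0,0,0],100],[[0,0,0],[0,0,0],100],[[0,0,0],[0,0,0],100]]'
python3 - <<'E'
from h import *
p,R,o=tool();print(p,R.as_matrix().round(3))
im=grab('wrist');save(im,'w2.png')
P,uv=cloud(im);hsv=cv2.cvtColor(im['color'],cv2.COLOR_RGB2HSV)[uv[:,1],uv[:,0]].astype(int)
near=np.hypot(P[:,0]-.481,P[:,1]+.344)<.06
def show(n,m):
    q=P[m];r=cv2.minAreaRect((q[:,:2]*1000).astype(np.float32)); print(n,m.sum(),np.array(r[0]).round(1),np.array(r[1]).round(1),round(r[2],1),np.median(q[:,2]),uv[m].min(0),uv[m].max(0))
show('limb',near&(P[:,2]>.099)&(P[:,2]<.11));show('foot',near&(P[:,2]>.005)&(P[:,2]<.011))
m=near&(P[:,2]>.099)&(P[:,2]<.11); k=np.zeros((480,640),np.uint8);k[uv[m][:,1],uv[m][:,0]]=1
ct=max(cv2.findContours(k,0,1)[0],key=cv2.contourArea)
print(cv2.minAreaRect((onplane(im,ct.reshape(-1,2),.104)[:,:2]*1000).astype(np.float32)))
E
```

```text
time_s: 3.73
tool_pos: [0.4786, -0.3351, 0.4044]
ee_rot: [-0.001, 0.842, 0.54, 0.0]
ft_force: [-0.1, -0.2, 1.0]
finger_gap: 0.0854
finger_force: 0.0
time_s: 3.98
tool_pos: [0.4788, -0.3351, 0.4046]
ee_rot: [-0.0, 0.839, 0.544, -0.0]
ft_force: [0.1, -0.2, 0.4]
finger_gap: 0.0853
finger_force: 0.0
[ 0.47879911 -0.33514211  0.4045684 ] [[ 0.409  0.912 -0.   ]
 [ 0.912 -0.409  0.   ]
 [ 0.    -0.    -1.   ]]
limb 495 [ 482.  -344.3] [24.3 13.7] 66.8 0.1030899187066303 [318 217] [335 246]
foot 1150 [ 482.4 -344.4] [44. 56.] 67.8 0.007354075276471354 [298 182] [351 223]
((482.3052673339844, -343.3406677246094), (24.513864517211914, 13.570304870605469), 66.74922943115234)
```

View pics/w2.png

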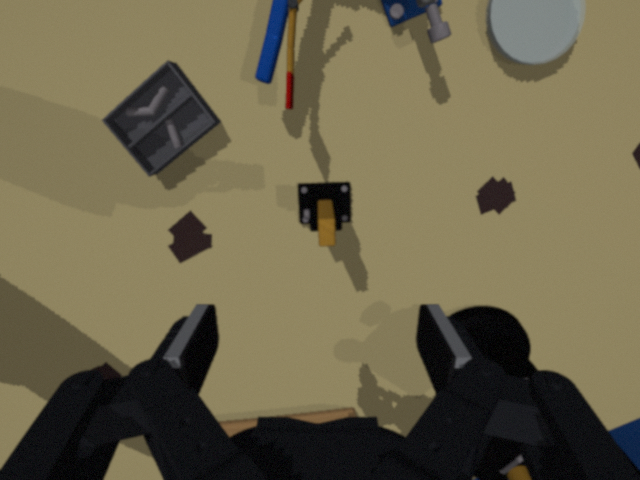

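The wrist view shows the pillar at (325,215). Its foot measures 44x56 mm and its limb 24x14 mm at height 103 mm, all matching the sizes given, centre (482,-344). I'll descend and grip.

```bash
python3 -m pendant '[[[0,0,-1.4],[-0.0068,0.0069,0],100],[[0,0,0],[0,0,0.03],100],[[0,0,0],[0,0,0.03],100],[[0,0,0],[0,0,0.03],100],[[0,0,0],[0,0,0.03],100],[[0,0,0],[0,0,0.03],100],[[0,0,0],[0,0,0.0115],100],[[0,0,0],[0,0,0],100],[[0,0,0],[0,0,0],100]]' 30
python3 -m pendant '[[[0,0,0],[0,0,0],10],[[0,0,0],[0,0,0],10],[[0,0,0],[0,0,0],10],[[0,0,0],[0,0,0],10],[[0,0,0],[0,0,0],10],[[0,0,0],[0,0,0],10],[[0,0,0],[0,0,0],0],[[0,0,0],[0,0,0],0],[[0,0,0],[0,0,0],0]]' 30
```

```text
time_s: 4.78
tool_pos: [0.4821, -0.3451, 0.2437]
ee_rot: [-0.0, 0.834, 0.552, -0.0]
ft_force: [-0.0, -0.5, 0.6]
finger_gap: 0.0856
finger_force: 0.0
time_s: 5.53
tool_pos: [0.4822, -0.3449, 0.2436]
ee_rot: [0.0, 0.834, 0.552, 0.0]
ft_force: [-0.8, 0.8, 5.6]
finger_gap: 0.0132
finger_force: 33.6
```

```bash
python3 -m pendant '[[[0,0,0],[0,0,-0.01],0],[[0,0,0],[0,0,-0.025],0],[[0,0,0],[0,0,-0.025],0],[[0,0,0],[0,0,-0.025],0],[[0,0,0],[0,0,-0.025],0],[[0,0,-5.6],[0,0,0],0],[[0,0,-5.6],[0,0,0],0],[[0,0,-5.6],[0,0,0],0],[[0,0,-5.6],[0,0,0],0],[[0,0,0],[0,0,0],0]]'
python3 -m pendant '[[[0,0,0],[0.0363,0.0107,0],0],[[0,0,0],[0.0363,0.0107,0],0],[[0,0,0],[0.0363,0.0107,0],0],[[0,0,0],[0.0363,0.0107,0],0],[[0,0,0],[0.0363,0.0107,0],0],[[0,0,0],[0.0363,0.0107,0],0],[[0,0,0],[0.0363,0.0107,0],0],[[0,0,0],[0.0363,0.0107,0],0],[[0,0,0],[0.0363,0.0107,0],0],[[0,0,0],[0.0363,0.0107,0],0],[[0,0,0],[0.0363,0.0107,0],0],[[0,0,0],[0.0363,0.0107,0],0]]'
python3 -m pendant '[[[0,0,0],[0,0,0],0],[[0,0,0],[0,0,0],0],[[0,0,0],[0,0,0],0]]'
python3 - <<'E'
from h import *
p,R,o=tool();print(p,R.as_matrix().round(3))
im=grab('wrist');save(im,'w3.png')
c=im['color'].astype(int);P,uv=cloud(im);c=c[uv[:,1],uv[:,0]]
for n,b in dict(anv=(.625,.665,0,.06),pad=(.57,.605,0,.06)).items():
    m=(P[:,0]>b[0])&(P[:,0]<b[1])&(P[:,1]>b[2])&(P[:,1]<b[3])&(P[:,2]>.045)&(P[:,2]<.065)&(c.max(1)<75)
    if m.sum()>10: print(n,m.sum(),cv2.minAreaRect((P[m][:,:2]*1000).astype(np.float32)),np.median(P[m][:,2]),uv[m].min(0),uv[m].max(0))
E
```

```text
time_s: 6.37
tool_pos: [0.4815, -0.3448, 0.3534]
ee_rot: [-0.0, 0.709, 0.705, -0.0]
ft_force: [0.2, 0.3, -3.3]
finger_gap: 0.0138
finger_force: 32.2
time_s: 7.37
tool_pos: [0.615, 0.0912, 0.3532]
ee_rot: [-0.0, 0.712, 0.702, -0.0]
ft_force: [1.5, -0.3, -3.4]
finger_gap: 0.0136
finger_force: 32.1
time_s: 7.62
tool_pos: [0.6147, 0.0891, 0.3529]
ee_rot: [0.0, 0.712, 0.703, -0.001]
ft_force: [-0.6, -0.2, -4.0]
finger_gap: 0.0138
finger_force: 32.0
[0.61473151 0.08910527 0.35290544] [[ 0.013  1.    -0.001]
 [ 1.    -0.013 -0.001]
 [-0.001 -0.001 -1.   ]]
anv 172 ((649.3773803710938, 20.771100997924805), (16.122472763061523, 43.6981086730957), 16.925437927246094) 0.057134550665758906 [348 272] [371 319]
pad 26 ((583.7909545898438, 26.622886657714844), (7.549691200256348, 4.087375164031982), 74.88928985595703) 0.055399501100988464 [281 293] [286 300]
```

View pics/w3.png

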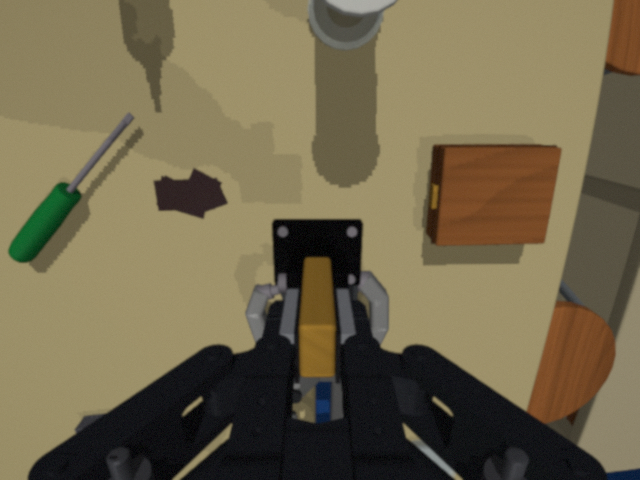

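The pillar hangs straight in the grip, its foot at (318,250), clear of the jaws, with the jar and slide box well away. I'll lower it at the mouth and slide it in.

```bash
python3 -m pendant '[[[0,0,0],[0,0,0.025],0],[[0,0,0],[0,0,0.025],0],[[0,0,0],[0,0,0.025],0],[[0,0,0],[0,0,0.02],0],[[0,0,0],[0,0,0.01],0],[[0,0,0],[0,0,0.003],0],[[0,0,0],[0,0,0],0],[[0,0,0],[0,0,0],0],[[0,0,0],[0,0,0],0]]'
python3 -m pendant '[[[0,0,0],[-0.006,0,0],0],[[0,0,0],[-0.006,0,0],0],[[0,0,0],[-0.006,0,0],0],[[0,0,0],[-0.006,0,0],0],[[0,0,0],[-0.006,0,0],0],[[0,0,0],[-0.006,0,0],0],[[0,0,0],[-0.006,0,0],0],[[0,0,0],[-0.006,0,0],0],[[0,0,0],[-0.006,0,0],0],[[0,0,0],[0,0,0],0],[[0,0,0],[0,0,0],0],[[0,0,0],[0,0,0],0]]'
```

```text
time_s: 8.42
tool_pos: [0.6156, 0.0891, 0.2466]
ee_rot: [0.001, 0.711, 0.703, 0.001]
ft_force: [0.2, -0.3, -2.9]
finger_gap: 0.0135
finger_force: 32.0
time_s: 9.42
tool_pos: [0.6145, 0.0357, 0.2451]
ee_rot: [-0.0, 0.711, 0.703, 0.0]
ft_force: [0.1, 1.3, -2.9]
finger_gap: 0.0137
finger_force: 32.0
```

```bash
python3 -m pendant '[[[0,0,0],[0,0.001,0.0005],0],[[0,0,0],[0,0.001,0],0],[[0,0,0],[0,0.0005,0],0],[[0,0,0],[0,0,0],0],[[0,0,0],[0,0,0],0]]'
python3 -m pendant '[[[0,0,0],[0,0.0007,0],0],[[0,0,0],[0,0,0],0],[[0,0,0],[0,0,0],0]]'
python3 -m pendant '[[[0,0,0],[0,0.0007,0],0],[[0,0,0],[0,0,0],0],[[0,0,0],[0,0,0],0]]'
python3 - <<'E'
from h import *
im=grab('top');save(im,'t2.png',(240,150,380,255),5)
E
```

```text
time_s: 9.83
tool_pos: [0.617, 0.0355, 0.2447]
ee_rot: [-0.0, 0.711, 0.703, -0.0]
ft_force: [0.3, 1.0, -4.4]
finger_gap: 0.0138
finger_force: 32.0
time_s: 10.08
tool_pos: [0.6177, 0.0353, 0.2447]
ee_rot: [0.0, 0.711, 0.703, 0.0]
ft_force: [-0.5, 0.2, -4.2]
finger_gap: 0.0134
finger_force: 32.0
time_s: 10.33
tool_pos: [0.6184, 0.0353, 0.2447]
ee_rot: [0.0, 0.711, 0.703, -0.0]
ft_force: [-0.3, 0.4, -3.8]
finger_gap: 0.0133
finger_force: 32.0
```

View pics/t2.png

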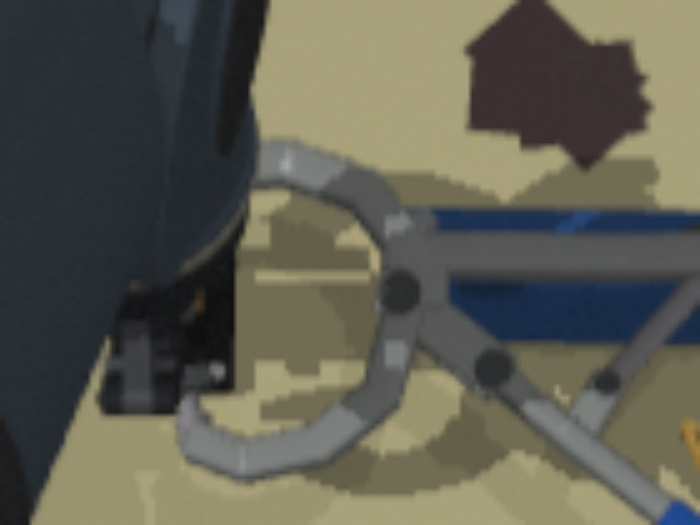

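The arm hides the anvil here, so I'll go by force in small steps.

```bash
for i in 1; do python3 -m pendant '[[[0,0,0],[0,0.0005,0],0],[[0,0,0],[0,0,0],0],[[0,0,0],[0,0,0],0]]'; done | grep -E 'tool|ft'
python3 -m pendant '[[[0,0,0],[0,0.0005,0],0],[[0,0,0],[0,0,0],0],[[0,0,0],[0,0,0],0]]'| grep -E 'tool|ft'
python3 -m pendant '[[[0,0,0],[0,0.0004,0],0],[[0,0,0],[0,0,0],0],[[0,0,0],[0,0,0],0]]'| grep -E 'tool|ft'
```

```text
tool_pos: [0.6189, 0.0353, 0.2447]
ft_force: [-0.5, 0.6, -3.5]
tool_pos: [0.6194, 0.0353, 0.2447]
ft_force: [0.7, -0.2, -3.0]
tool_pos: [0.6198, 0.0353, 0.2447]
ft_force: [0.5, 0.2, -3.0]
```

```bash
python3 -m pendant '[[[0,0,0],[0,0.0004,0],0],[[0,0,0],[0,0,0],0],[[0,0,0],[0,0,0],0]]'| grep -E 'tool|ft'
python3 -m pendant '[[[0,0,0],[0,0.0004,0],0],[[0,0,0],[0,0,0],0],[[0,0,0],[0,0,0],0]]'| grep -E 'tool|ft'
python3 -m pendant '[[[0,0,0],[0,0.0004,0],0],[[0,0,0],[0,0,0],0],[[0,0,0],[0,0,0],0]]'| grep -E 'tool|ft'
```

```text
tool_pos: [0.6202, 0.0353, 0.2447]
ft_force: [0.3, 0.8, -3.4]
tool_pos: [0.6206, 0.0353, 0.2447]
ft_force: [0.1, 0.3, -3.3]
tool_pos: [0.621, 0.0353, 0.2447]
ft_force: [0.4, -0.4, -4.1]
```

```bash
python3 -m pendant '[[[0,0,0],[0,0.0004,0],0],[[0,0,0],[0,0,0],0],[[0,0,0],[0,0,0],0]]'| grep -E 'tool|ft'
python3 -m pendant '[[[0,0,0],[0,0.0004,0],0],[[0,0,0],[0,0,0],0],[[0,0,0],[0,0,0],0]]'| grep -E 'tool|ft'
python3 - <<'E'
from h import *
im=grab('scene');save(im,'s2.png',(250,220,370,330),5)
im=load('scene')
E
```

```text
tool_pos: [0.6214, 0.0353, 0.2447]
ft_force: [-0.1, 0.4, -2.6]
tool_pos: [0.6218, 0.0353, 0.2447]
ft_force: [-0.4, -0.6, -3.0]
```

View pics/s2.png

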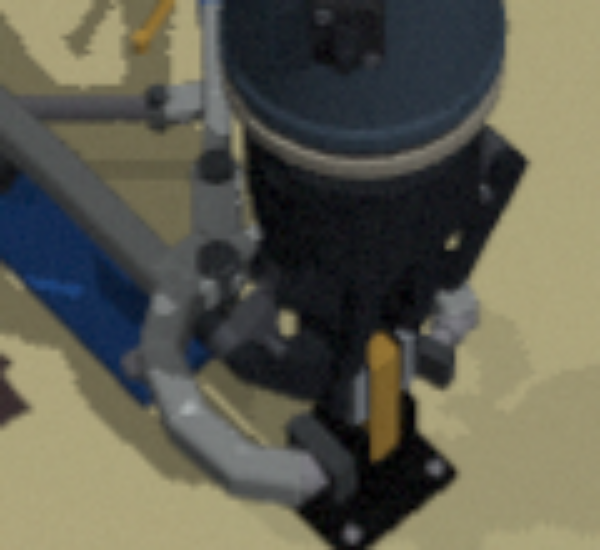

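The scene view shows the fork just about reaching the anvil block at (325,460), with no gap I can judge. I'll keep stepping by force.

```bash
python3 -m pendant '[[[0,0,0],[0,0.0004,0],0],[[0,0,0],[0,0,0],0],[[0,0,0],[0,0,0],0]]'| grep -E 'tool|ft'
python3 -m pendant '[[[0,0,0],[0,0.0004,0],0],[[0,0,0],[0,0,0],0],[[0,0,0],[0,0,0],0]]'| grep -E 'tool|ft'
python3 -m pendant '[[[0,0,0],[0,0.0004,0],0],[[0,0,0],[0,0,0],0],[[0,0,0],[0,0,0],0]]'| grep -E 'tool|ft'
```

```text
tool_pos: [0.6222, 0.0353, 0.2447]
ft_force: [-0.2, 0.8, -4.1]
tool_pos: [0.6226, 0.0353, 0.2447]
ft_force: [-0.3, -1.0, -3.4]
tool_pos: [0.6228, 0.0352, 0.2446]
ft_force: [-0.3, -0.5, -3.1]
```

```bash
python3 -m pendant '[[[0,0,0],[0,0.0003,0],0],[[0,0,0],[0,0,0],0],[[0,0,0],[0,0,0],0]]'| grep -E 'tool|ft'
python3 -m pendant '[[[0,0,0],[0,0.0003,0],0],[[0,0,0],[0,0,0],0],[[0,0,0],[0,0,0],0]]'| grep -E 'tool|ft'
```

```text
tool_pos: [0.623, 0.0353, 0.2446]
ft_force: [-2.7, 0.4, -1.6]
tool_pos: [0.6231, 0.0352, 0.2446]
ft_force: [-5.1, -0.2, -1.4]
```

Run:
```python
from h import *
for i in range(3):
    get_image('wrist');p,R,o=tool();print(p.round(5),o['ft_force'].round(2),o['moment'].round(3),R.as_rotvec())
```

```text
[0.62315 0.03525 0.24457] [-5.64  0.19 -1.77] [-0.075  1.231 -0.019] [-2.23268368e+00 -2.20882127e+00  1.31699657e-03]
[0.62312 0.03525 0.24457] [-5.   -0.1  -1.31] [-0.022  1.229 -0.088] [-2.23265789e+00 -2.20880714e+00  1.34894934e-03]
[0.62311 0.03524 0.24456] [-5.3   0.67 -1.36] [ 0.011  1.238 -0.053] [-2.23269106e+00 -2.20872617e+00  1.42292526e-03]
```

```bash
python3 -m pendant '[[[0,0,0],[0,-0.0006,0],0],[[0,0,0],[0,0,0.0005],0],[[0,0,0],[0,0,0],0],[[0,0,0],[0,0,0],0]]'| grep -E 'tool|ft'
python3 -m pendant '[[[0,0,0],[0,0,0.0004],0],[[0,0,0],[0,0,0],0],[[0,0,0],[0,0,0],0]]'| grep -E 'tool|ft'
python3 -m pendant '[[[0,0,0],[0,0,0.0004],0],[[0,0,0],[0,0,0],0],[[0,0,0],[0,0,0],0]]'| grep -E 'tool|ft'
```

```text
tool_pos: [0.6229, 0.0353, 0.2441]
ft_force: [-4.5, 0.6, -2.5]
tool_pos: [0.6229, 0.0352, 0.2438]
ft_force: [-5.0, -0.3, -0.5]
tool_pos: [0.6229, 0.0352, 0.2438]
ft_force: [-6.1, -1.0, 3.5]
```

```bash
python3 -m pendant '[[[0,0,0],[0,-0.0005,-0.0002],0],[[0,0,0],[0,0,0],0],[[0,0,0],[0,0,0],0]]'| grep -E 'tool|ft'
python3 -m pendant '[[[0,0,0],[0,-0.0003,0],0],[[0,0,0],[0,0,0],0],[[0,0,0],[0,0,0],0]]'| grep -E 'tool|ft'
```

```text
tool_pos: [0.6227, 0.0353, 0.2438]
ft_force: [-2.5, -0.4, 0.0]
tool_pos: [0.6226, 0.0352, 0.2438]
ft_force: [-0.2, -0.0, -0.5]
```

```bash
python3 -m pendant '[[[0,0,0],[0,0,0],22],[[0,0,0],[0,0,0],30],[[0,0,0],[0,0,0],40],[[0,0,0],[0,0,0],40],[[0,0,0],[0,0,0],40]]'
python3 -m pendant '[[[0,0,0],[0,0,-0.02],40],[[0,0,0],[0,0,-0.03],40],[[0,0,0],[0,0,-0.03],40],[[0,0,0],[0,0,-0.03],40],[[0,0,0],[-0.03,0,-0.03],40],[[0,0,0],[-0.03,0,0],40],[[0,0,0],[-0.03,0,0],40],[[0,0,0],[-0.03,0,0],40],[[0,0,0],[0,0,0],40],[[0,0,0],[0,0,0],40]]'
python3 - <<'E'
from h import *
p,R,o=tool();print(p,o['ft_force'])
im=grab('wrist');save(im,'w4.png')
P,uv=cloud(im)
def show(n,m):
    q=P[m];r=cv2.minAreaRect((q[:,:2]*1000).astype(np.float32)); print(n,m.sum(),np.array(r[0]).round(1),np.array(r[1]).round(1),round(r[2],1),np.median(q[:,2]),uv[m].min(0),uv[m].max(0))
near=np.hypot(P[:,0]-.622,P[:,1]-.035)<.05
show('limb',near&(P[:,2]>.099)&(P[:,2]<.11));
E
```

```text
time_s: 15.58
tool_pos: [0.6223, 0.0353, 0.2437]
ee_rot: [0.0, 0.711, 0.703, 0.0]
ft_force: [0.1, -0.1, -0.6]
finger_gap: 0.0345
finger_force: 0.0
time_s: 16.42
tool_pos: [0.6205, -0.0866, 0.3833]
ee_rot: [0.0, 0.712, 0.702, -0.0]
ft_force: [0.3, 0.9, -0.9]
finger_gap: 0.0344
finger_force: 0.0
[ 0.62049439 -0.08664107  0.38332796] [ 0.2603961   0.88645023 -0.85829519]
limb 832 [622.1  35.5] [23.5 13.5] 88.8 0.10311619888457095 [307  33] [328  72]
```

View pics/w4.png

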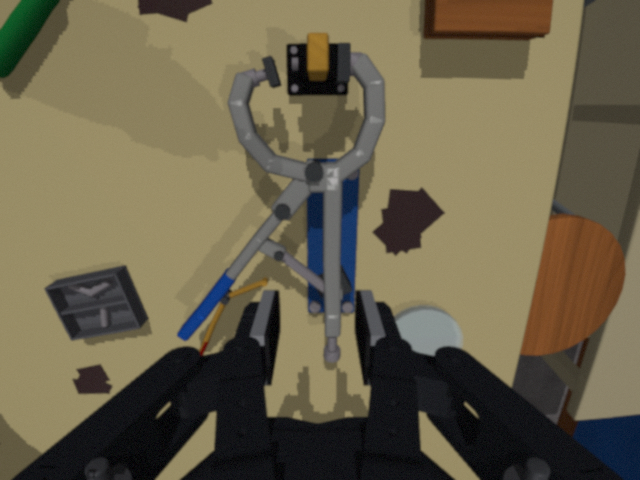

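The wrist view shows the pillar standing in the jaws. Its pin at (294,63) is level with the anvil centre (343,63), and the cheek is against the anvil. Next I'll measure the blue handle.

Run:
```python
from h import *
for n in('top','wrist'):
    im=grab('top') if n=='top' else load(n)
    hsv=cv2.cvtColor(im['color'],cv2.COLOR_RGB2HSV); P,uv=cloud(im); h=hsv[uv[:,1],uv[:,0]].astype(int)
    box=(P[:,0]<.59)&(P[:,0]>.44)&(P[:,1]<-.08)&(P[:,1]>-.27)
    for k,m in dict(blue=(h[:,0]>100)&(h[:,0]<130)&(h[:,1]>120)&(P[:,2]>.046)&(P[:,2]<.065),red=((h[:,0]<8)|(h[:,0]>172))&(h[:,1]>150)&(P[:,2]>.06)).items():
        m=m&box
        if m.sum()<8: print(n,k,m.sum());continue
        r=cv2.minAreaRect((P[m][:,:2]*1000).astype(np.float32));print(n,k,m.sum(),np.round(r[0],1),np.round(r[1],1),round(r[2],1),np.median(P[m][:,2]).round(3)); print(cv2.boxPoints(r).round(0).tolist())
    # pivot: handle/jaw dark hinge
```

```text
top blue 331 [ 509.5 -180.2] [87.5 12.7] 50.2 0.055
[[477.0, -210.0], [486.0, -218.0], [542.0, -151.0], [533.0, -142.0]]
top red 55 [ 498.8 -231.5] [25.7  4.4] 61.6 0.077
[[491.0, -242.0], [495.0, -244.0], [507.0, -221.0], [503.0, -219.0]]
wrist blue 946 [ 510.1 -179.5] [87.4 13.6] 50.1 0.055
[[477.0, -209.0], [487.0, -217.0], [543.0, -150.0], [533.0, -142.0]]
wrist red 31 [ 540.7 -153.1] [154.2   7.3] 63.7 0.069
[[503.0, -221.0], [510.0, -224.0], [578.0, -86.0], [572.0, -82.0]]
```

```bash
python3 -m pendant '[[[0,0,0],[-0.018,-0.032,0],20],[[0,0,0],[-0.018,-0.032,0],10],[[0,0,0],[-0.018,-0.032,0],0],[[0,0,0],[-0.018,-0.032,0],0],[[0,0,0],[-0.018,-0.032,0],0],[[0,0,0],[0,0,0],0],[[0,0,0],[0,0,0],0],[[0,0,0],[0,0,0],0]]' 20
python3 -m pendant '[[[0,0,0],[0,0,0.034],0],[[0,0,0],[0,0,0.034],0],[[0,0,0],[0,0,0.034],0],[[0,0,0],[0,0,0.034],0],[[0,0,0],[0,0,0.025],0],[[0,0,0],[0,0,0.009],0],[[0,0,0],[0,0,0],0],[[0,0,0],[0,0,0],0]]'
python3 - <<'E'
from h import *
for i in range(4):
    im=get_image('wrist');p,R,o=tool();print(p.round(5),o['ft_force'].round(2))
save(im,'w5.png')
E
```

```text
time_s: 17.18
tool_pos: [0.4608, -0.1713, 0.3833]
ee_rot: [0.0, 0.71, 0.704, 0.001]
ft_force: [1.0, 0.0, -0.7]
finger_gap: 0.0002
finger_force: 0.0
time_s: 17.85
tool_pos: [0.4608, -0.1721, 0.2133]
ee_rot: [-0.0, 0.711, 0.704, 0.0]
ft_force: [0.3, 0.2, 0.4]
finger_gap: -0.0
finger_force: 0.0
[ 0.46086 -0.17236  0.21396] [0.63 0.28 0.42]
[ 0.46084 -0.17243  0.21437] [0.32 0.55 0.88]
[ 0.46074 -0.17248  0.21447] [ 0.73  1.11 -0.34]
[ 0.46059 -0.17247  0.21445] [ 0.83  0.79 -0.26]
```

View pics/w5.png

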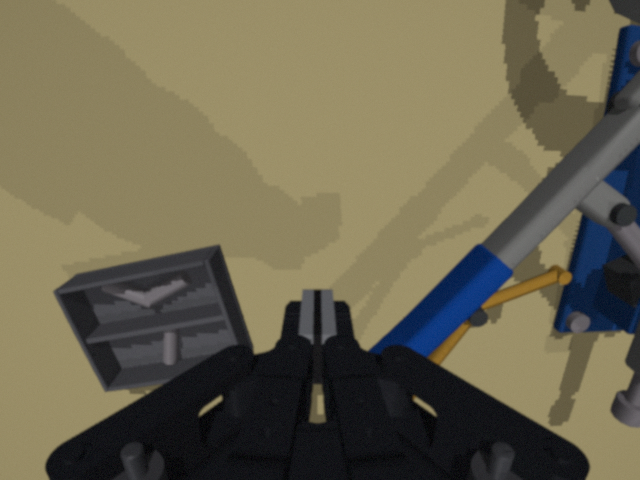

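The wrist view shows the shut fingertips at (318,320), left of the blue handle's outer face (near 390,345). The path to it is clear, so I'll start squeezing.

```bash
python3 -m pendant '[[[0,0,0],[-0.0015,0.004,0],0],[[0,0,0],[-0.0015,0.004,0],0],[[0,0,0],[-0.0015,0.003,0],0],[[0,0,0],[0,0.003,0],0],[[0,0,0],[0,0.002,0],0],[[0,0,0],[0,0,0],0],[[0,0,0],[0,0,0],0]]'| grep -E 'tool|ft'
python3 -m pendant '[[[0,0,0],[-0.001,0.002,0],0],[[0,0,0],[-0.001,0.002,0],0],[[0,0,0],[-0.001,0.002,0],0],[[0,0,0],[0,0,0],0]]'| grep -E 'tool|ft'
python3 -m pendant '[[[0,0,0],[-0.001,0.002,0],0],[[0,0,0],[-0.001,0.002,0],0],[[0,0,0],[-0.001,0.002,0],0],[[0,0,0],[0,0,0],0]]'| grep -E 'tool|ft'
```

```text
tool_pos: [0.4759, -0.1771, 0.213]
ft_force: [0.3, -0.4, 0.7]
tool_pos: [0.4823, -0.1805, 0.2131]
ft_force: [-0.5, 0.4, -0.8]
tool_pos: [0.488, -0.1835, 0.213]
ft_force: [-1.3, -0.4, 0.0]
```

```bash
python3 -m pendant '[[[0,0,0],[-0.001,0.002,0],0],[[0,0,0],[-0.001,0.002,0],0],[[0,0,0],[0,0,0],0]]'| grep -E 'tool|ft'
python3 -m pendant '[[[0,0,0],[-0.001,0.002,0],0],[[0,0,0],[-0.001,0.002,0],0],[[0,0,0],[0,0,0],0]]'| grep -E 'tool|ft'
python3 -m pendant '[[[0,0,0],[-0.001,0.002,0],0],[[0,0,0],[-0.001,0.002,0],0],[[0,0,0],[0,0,0],0]]'| grep -E 'tool|ft'
python3 -m pendant '[[[0,0,0],[-0.001,0.002,0],0],[[0,0,0],[-0.001,0.002,0],0],[[0,0,0],[0,0,0],0]]'| grep -E 'tool|ft'
```

```text
tool_pos: [0.4922, -0.1856, 0.2131]
ft_force: [-0.8, -0.5, 0.6]
tool_pos: [0.4963, -0.1876, 0.2131]
ft_force: [-1.4, -0.0, -0.0]
tool_pos: [0.5003, -0.1896, 0.2131]
ft_force: [-1.3, -0.2, -0.2]
tool_pos: [0.5042, -0.1917, 0.2131]
ft_force: [0.1, -0.8, -0.8]
```

```bash
python3 -m pendant '[[[0,0,0],[-0.0006,0.002,0],0],[[0,0,0],[-0.0006,0.002,0],0],[[0,0,0],[0,0,0],0]]'| grep -E 'tool|ft'
python3 -m pendant '[[[0,0,0],[-0.0006,0.002,0],0],[[0,0,0],[-0.0006,0.002,0],0],[[0,0,0],[0,0,0],0]]'| grep -E 'tool|ft'
python3 -m pendant '[[[0,0,0],[-0.0006,0.002,0],0],[[0,0,0],[-0.0006,0.002,0],0],[[0,0,0],[0,0,0],0]]'| grep -E 'tool|ft'
```

```text
tool_pos: [0.5077, -0.1928, 0.213]
ft_force: [-3.7, 0.0, 0.1]
tool_pos: [0.5109, -0.1941, 0.2128]
ft_force: [-7.1, -0.9, 2.8]
tool_pos: [0.5141, -0.1955, 0.2127]
ft_force: [-9.9, -0.9, 4.0]
```

```bash
python3 -m pendant '[[[0,0,0],[-0.0003,0.0005,0],0],[[0,0,0],[-0.0003,0.0005,0],0],[[0,0,0],[0,0,0],0],[[0,0,0],[0,0,0],0]]'| grep -E 'tool|ft'
python3 -m pendant '[[[0,0,0],[-0.0003,0.0005,0],0],[[0,0,0],[-0.0003,0.0005,0],0],[[0,0,0],[0,0,0],0],[[0,0,0],[0,0,0],0]]'| grep -E 'tool|ft'
```

```text
tool_pos: [0.5148, -0.1958, 0.2127]
ft_force: [-9.7, -0.6, 5.1]
tool_pos: [0.5158, -0.1963, 0.2127]
ft_force: [-10.5, 0.7, 5.0]
```

```bash
python3 -m pendant '[[[0,0,0],[-0.0003,0.0003,-0.0004],0],[[0,0,0],[0,0,0],0]]'| grep -E 'tool|ft'
python3 -m pendant '[[[0,0,0],[-0.0003,0.0005,-0.0002],0],[[0,0,0],[-0.0003,0.0005,0],0],[[0,0,0],[0,0,0],0]]'| grep -E 'tool|ft'
python3 -m pendant '[[[0,0,0],[-0.0003,0.0005,0],0],[[0,0,0],[-0.0003,0.0005,0],0],[[0,0,0],[0,0,0],0]]'| grep -E 'tool|ft'
```

```text
tool_pos: [0.5161, -0.1964, 0.2129]
ft_force: [-8.5, 1.6, 2.2]
tool_pos: [0.5171, -0.1969, 0.213]
ft_force: [-10.3, 1.5, 1.8]
tool_pos: [0.5182, -0.1973, 0.213]
ft_force: [-9.0, 2.1, 1.7]
```

Force has levelled near 10 N as the pin goes in. Continuing in small steps.

```bash
python3 -m pendant '[[[0,0,0],[-0.0003,0.0007,0],0],[[0,0,0],[-0.0003,0.0007,0],0],[[0,0,0],[0,0,0],0]]'| grep -E 'tool|ft'
python3 -m pendant '[[[0,0,0],[-0.0003,0.0007,0],0],[[0,0,0],[-0.0003,0.0007,0],0],[[0,0,0],[0,0,0],0]]'| grep -E 'tool|ft'
python3 -m pendant '[[[0,0,0],[-0.0003,0.0007,0],0],[[0,0,0],[-0.0003,0.0007,0],0],[[0,0,0],[0,0,0],0]]'| grep -E 'tool|ft'
```

```text
tool_pos: [0.5198, -0.1979, 0.213]
ft_force: [-8.7, 1.7, 1.0]
tool_pos: [0.5213, -0.1985, 0.213]
ft_force: [-7.3, 2.2, 1.4]
tool_pos: [0.5229, -0.199, 0.213]
ft_force: [-7.2, 2.1, 1.4]
```

```bash
python3 -m pendant '[[[0,0,0],[-0.0003,0.0007,0],0],[[0,0,0],[-0.0003,0.0007,0],0],[[0,0,0],[0,0,0],0]]'| grep -E 'tool|ft'
python3 -m pendant '[[[0,0,0],[-0.0003,0.0007,0],0],[[0,0,0],[-0.0003,0.0007,0],0],[[0,0,0],[0,0,0],0]]'| grep -E 'tool|ft'
python3 -m pendant '[[[0,0,0],[-0.0003,0.0007,0],0],[[0,0,0],[-0.0003,0.0007,0],0],[[0,0,0],[0,0,0],0]]'| grep -E 'tool|ft'
```

```text
tool_pos: [0.5244, -0.1995, 0.213]
ft_force: [-7.3, 3.2, 0.8]
tool_pos: [0.526, -0.2, 0.2131]
ft_force: [-5.8, 2.5, 0.8]
tool_pos: [0.5275, -0.2005, 0.2131]
ft_force: [-6.5, 3.3, 0.2]
```

```bash
python3 -m pendant '[[[0,0,0],[-0.0004,0.0007,0],0],[[0,0,0],[-0.0004,0.0007,0],0],[[0,0,0],[0,0,0],0]]'| grep -E 'tool|ft'
python3 -m pendant '[[[0,0,0],[-0.0004,0.0007,0],0],[[0,0,0],[-0.0004,0.0007,0],0],[[0,0,0],[0,0,0],0]]'| grep -E 'tool|ft'
python3 -m pendant '[[[0,0,0],[-0.0004,0.0007,0],0],[[0,0,0],[-0.0004,0.0007,0],0],[[0,0,0],[0,0,0],0]]'| grep -E 'tool|ft'
```

```text
tool_pos: [0.5291, -0.201, 0.2131]
ft_force: [-3.9, 4.9, -0.1]
tool_pos: [0.5306, -0.2016, 0.2131]
ft_force: [-4.8, 6.1, 0.8]
tool_pos: [0.532, -0.2023, 0.2131]
ft_force: [-5.2, 5.7, 0.8]
```

```bash
python3 -m pendant '[[[0,0,0],[0.0004,0.0004,0],0],[[0,0,0],[0.0004,0.0004,0],0],[[0,0,0],[0,0,0],0]]'| grep -E 'tool|ft'
python3 - <<'E'
from h import *
for n in('wrist','top','scene'):
    im=grab(n)
    hsv=cv2.cvtColor(im['color'],cv2.COLOR_RGB2HSV); P,uv=cloud(im); h=hsv[uv[:,1],uv[:,0]].astype(int)
    box=(P[:,0]<.605)&(P[:,0]>.44)&(P[:,1]<-.05)&(P[:,1]>-.3)
    for k,m in dict(blue=(h[:,0]>100)&(h[:,0]<130)&(h[:,1]>120)&(P[:,2]>.046)&(P[:,2]<.065),red=((h[:,0]<8)|(h[:,0]>172))&(h[:,1]>150)&(P[:,2]>.06)&(P[:,2]<.085)).items():
        m=m&box
        if m.sum()<8: print(n,k,m.sum());continue
        r=cv2.minAreaRect((P[m][:,:2]*1000).astype(np.float32));print(n,k,m.sum(),np.round(r[1],1),round(r[2],1),np.median(P[m][:,2]).round(3),cv2.boxPoints(r).round(0).tolist())
p,R,o=tool();print(p,o['ft_force'],o['moment'])
E
```

```text
tool_pos: [0.5325, -0.2021, 0.2131]
ft_force: [-5.5, 3.3, 0.1]
wrist blue 4322 [141.4  29. ] 73.1 0.055 [[527.0, -206.0], [555.0, -214.0], [596.0, -79.0], [568.0, -71.0]]
wrist red 0
top blue 10 [3.2 9.3] 62.6 0.056 [[558.0, -157.0], [566.0, -161.0], [568.0, -159.0], [559.0, -154.0]]
top red 0
scene blue 174 [72.9 15.8] 77.1 0.055 [[539.0, -227.0], [555.0, -230.0], [571.0, -159.0], [556.0, -156.0]]
scene red 29 [26.8  3.7] 85.4 0.065 [[564.0, -265.0], [568.0, -265.0], [570.0, -239.0], [566.0, -238.0]]
[ 0.53249907 -0.20214748  0.21307203] [-4.1586017   3.59470109 -0.20701411] [0.78927918 1.17846724 0.02211371]
```

```bash
python3 -m pendant '[[[0,0,0],[0.0001,0.0007,0],0],[[0,0,0],[0.0001,0.0007,0],0],[[0,0,0],[0,0,0],0]]'| grep -E 'tool|ft'
python3 -m pendant '[[[0,0,0],[0,0.0007,0],0],[[0,0,0],[0,0.0007,0],0],[[0,0,0],[0,0,0],0]]'| grep -E 'tool|ft'
python3 -m pendant '[[[0,0,0],[0,0.0007,0],0],[[0,0,0],[0,0.0007,0],0],[[0,0,0],[0,0,0],0]]'| grep -E 'tool|ft'
```

```text
tool_pos: [0.5339, -0.2023, 0.2131]
ft_force: [-6.3, 2.0, -0.1]
tool_pos: [0.5352, -0.2026, 0.2131]
ft_force: [-6.0, 1.6, 0.1]
tool_pos: [0.5367, -0.2028, 0.2132]
ft_force: [-5.5, 0.8, 0.1]
```

```bash
python3 -m pendant '[[[0,0,0],[0,0.0007,0],0],[[0,0,0],[0,0.0007,0],0],[[0,0,0],[0,0,0],0]]'| grep -E 'tool|ft'
python3 -m pendant '[[[0,0,0],[0,0.0007,0],0],[[0,0,0],[0,0.0007,0],0],[[0,0,0],[0,0,0],0]]'| grep -E 'tool|ft'
python3 -m pendant '[[[0,0,0],[0,0.0007,0],0],[[0,0,0],[0,0.0007,0],0],[[0,0,0],[0,0,0],0]]'| grep -E 'tool|ft'
```

```text
tool_pos: [0.5381, -0.203, 0.2132]
ft_force: [-5.4, 0.2, -0.8]
tool_pos: [0.5395, -0.2032, 0.2132]
ft_force: [-6.0, -0.1, -1.6]
tool_pos: [0.541, -0.2034, 0.2132]
ft_force: [-4.8, -0.9, -1.5]
```

```bash
python3 -m pendant '[[[0,0,0],[0,0.0007,0],0],[[0,0,0],[0,0.0007,0],0],[[0,0,0],[0,0,0],0]]'| grep -E 'tool|ft'
python3 -m pendant '[[[0,0,0],[0,0.0007,0],0],[[0,0,0],[0,0.0007,0],0],[[0,0,0],[0,0,0],0]]'| grep -E 'tool|ft'
python3 -m pendant '[[[0,0,0],[0,0.0007,0],0],[[0,0,0],[0,0.0007,0],0],[[0,0,0],[0,0,0],0]]'| grep -E 'tool|ft'
```

```text
tool_pos: [0.5424, -0.2036, 0.2133]
ft_force: [-5.2, -2.2, -0.3]
tool_pos: [0.544, -0.2035, 0.2133]
ft_force: [-4.0, -2.0, -1.2]
tool_pos: [0.5461, -0.2032, 0.2136]
ft_force: [-2.3, -0.9, -0.8]
```

```bash
python3 -m pendant '[[[0,0,0],[0,0.0005,0],0],[[0,0,0],[0,0.0005,0],0],[[0,0,0],[0,0,0],0]]'| grep -E 'tool|ft'
python3 -m pendant '[[[0,0,0],[0,0.0005,0],0],[[0,0,0],[0,0.0005,0],0],[[0,0,0],[0,0,0],0]]'| grep -E 'tool|ft'
```

```text
tool_pos: [0.5472, -0.2031, 0.2138]
ft_force: [-1.6, -1.4, -0.9]
tool_pos: [0.5482, -0.2032, 0.2138]
ft_force: [-2.7, -1.6, -0.3]
```

```bash
python3 -m pendant '[[[0,0,0],[0,0.0005,0],0],[[0,0,0],[0,0.0005,0],0],[[0,0,0],[0,0,0],0]]'| grep -E 'tool|ft'
python3 -m pendant '[[[0,0,0],[0,0.0005,0],0],[[0,0,0],[0,0.0005,0],0],[[0,0,0],[0,0,0],0]]'| grep -E 'tool|ft'
```

```text
tool_pos: [0.5492, -0.2032, 0.2138]
ft_force: [-0.7, -1.2, 0.3]
tool_pos: [0.5502, -0.2032, 0.2137]
ft_force: [-2.2, -0.3, 0.4]
```

```bash
python3 -m pendant '[[[0,0,0],[0,0.0005,0],0],[[0,0,0],[0,0.0005,0],0],[[0,0,0],[0,0,0],0]]'| grep -E 'tool|ft'
python3 -m pendant '[[[0,0,0],[0,0.0005,0],0],[[0,0,0],[0,0.0005,0],0],[[0,0,0],[0,0,0],0]]'| grep -E 'tool|ft'
python3 - <<'E'
from h import *
im=grab('scene')
hsv=cv2.cvtColor(im['color'],cv2.COLOR_RGB2HSV); P,uv=cloud(im); h=hsv[uv[:,1],uv[:,0]].astype(int)
box=(P[:,0]<.605)&(P[:,0]>.44)&(P[:,1]<-.05)&(P[:,1]>-.3)
for k,m in dict(blue=(h[:,0]>100)&(h[:,0]<130)&(h[:,1]>120)&(P[:,2]>.046)&(P[:,2]<.065),red=((h[:,0]<8)|(h[:,0]>172))&(h[:,1]>150)&(P[:,2]>.06)&(P[:,2]<.085)).items():
    m=m&box
    r=cv2.minAreaRect((P[m][:,:2]*1000).astype(np.float32));print(k,m.sum(),np.round(r[1],1),round(r[2],1),cv2.boxPoints(r).round(0).tolist())
E
```

```text
tool_pos: [0.5512, -0.2032, 0.2137]
ft_force: [-1.3, -0.4, -0.5]
tool_pos: [0.5522, -0.2032, 0.2137]
ft_force: [-0.4, 0.1, 0.4]
blue 190 [78.1 16. ] 85.5 [[562.0, -235.0], [578.0, -237.0], [585.0, -159.0], [569.0, -157.0]]
red 61 [ 4.9 29.3] 7.1 [[589.0, -238.0], [593.0, -267.0], [597.0, -267.0], [594.0, -237.0]]
```

```bash
python3 -m pendant '[[[0,0,0],[0,0.0005,0],0],[[0,0,0],[0,0,0],0]]'| grep -E 'tool|ft'
python3 -m pendant '[[[0,0,0],[0,0.0005,0],0],[[0,0,0],[0,0,0],0]]'| grep -E 'tool|ft'
python3 -m pendant '[[[0,0,0],[0,0.0005,0],0],[[0,0,0],[0,0,0],0]]'| grep -E 'tool|ft'
```

```text
tool_pos: [0.5526, -0.2032, 0.2137]
ft_force: [-1.1, -0.1, 0.2]
tool_pos: [0.5531, -0.2032, 0.2137]
ft_force: [0.0, -0.5, 0.2]
tool_pos: [0.5536, -0.2032, 0.2137]
ft_force: [0.4, -0.2, -0.3]
```

```bash
cat > hd.py <<'E'
from h import *
im=grab('scene')
hsv=cv2.cvtColor(im['color'],cv2.COLOR_RGB2HSV); P,uv=cloud(im); h=hsv[uv[:,1],uv[:,0]].astype(int)
box=(P[:,0]<.61)&(P[:,0]>.44)&(P[:,1]<-.05)&(P[:,1]>-.3)
for k,m in dict(blue=(h[:,0]>100)&(h[:,0]<130)&(h[:,1]>120)&(P[:,2]>.046)&(P[:,2]<.065),red=((h[:,0]<8)|(h[:,0]>172))&(h[:,1]>150)&(P[:,2]>.06)&(P[:,2]<.085)).items():
    m=m&box
    r=cv2.minAreaRect((P[m][:,:2]*1000).astype(np.float32));print(k,m.sum(),np.round(r[1],1),round(r[2],1),cv2.boxPoints(r).round(0).tolist(),P[m].mean(0).round(4))
p,R,o=tool();print(p.round(4),o['ft_force'].round(1),o['time_s'])
E
python3 hd.py
python3 -m pendant '[[[0,0,0],[0,0.0005,0],0],[[0,0,0],[0,0,0],0]]'| grep -E 'tool|ft'
python3 -m pendant '[[[0,0,0],[0,0.0005,0],0],[[0,0,0],[0,0,0],0]]'| grep -E 'tool|ft'
python3 -m pendant '[[[0,0,0],[0,0.0005,0],0],[[0,0,0],[0,0,0],0]]'| grep -E 'tool|ft'
python3 hd.py
```

```text
blue 193 [77.3 16.5] 84.9 [[562.0, -236.0], [579.0, -237.0], [585.0, -160.0], [569.0, -159.0]] [ 0.5766 -0.1929  0.0545]
red 60 [27.8  5.7] 89.9 [[593.0, -266.0], [599.0, -266.0], [599.0, -238.0], [593.0, -238.0]] [ 0.5957 -0.2512  0.0713]
[ 0.5536 -0.2032  0.2137] [-0.  -0.5 -0.8] 29.3833
tool_pos: [0.5541, -0.2032, 0.2137]
ft_force: [0.7, 0.2, -0.8]
tool_pos: [0.5546, -0.2032, 0.2137]
ft_force: [-0.2, 0.2, -0.2]
tool_pos: [0.555, -0.2033, 0.2137]
ft_force: [-0.7, -0.5, 0.1]
blue 191 [79.1 18.9] 88.2 [[565.0, -239.0], [584.0, -239.0], [586.0, -160.0], [567.0, -160.0]] [ 0.5795 -0.1953  0.0541]
red 67 [ 5.6 29.2] 13.3 [[594.0, -237.0], [601.0, -265.0], [606.0, -264.0], [599.0, -236.0]] [ 0.5997 -0.2502  0.0708]
[ 0.555  -0.2033  0.2137] [ 0.3 -0.8  0.6] 29.9333
```

```bash
python3 -m pendant '[[[0,0,0],[0,0.0005,0],0],[[0,0,0],[0,0,0],0]]'| grep -E 'tool|ft'
python3 -m pendant '[[[0,0,0],[0,0.0005,0],0],[[0,0,0],[0,0,0],0]]'| grep -E 'tool|ft'
python3 -m pendant '[[[0,0,0],[0,0.0005,0],0],[[0,0,0],[0,0,0],0]]'| grep -E 'tool|ft'
python3 hd.py
```

```text
tool_pos: [0.5555, -0.2033, 0.2137]
ft_force: [0.3, 0.5, 0.4]
tool_pos: [0.556, -0.2033, 0.2137]
ft_force: [0.0, -0.3, -0.3]
tool_pos: [0.5565, -0.2033, 0.2137]
ft_force: [0.4, 0.1, 0.3]
blue 199 [84.5 17.9] 88.1 [[566.0, -242.0], [584.0, -243.0], [587.0, -158.0], [569.0, -158.0]] [ 0.5796 -0.1939  0.0542]
red 70 [ 6.  27.2] 11.3 [[593.0, -238.0], [599.0, -265.0], [605.0, -263.0], [599.0, -237.0]] [ 0.5997 -0.2504  0.0709]
[ 0.5565 -0.2033  0.2136] [ 0.4 -0.2 -0.2] 30.4833
```

Force is zero and the handle stays put as the finger advances, so it has snapped over by itself. I'll back off and check.

```bash
python3 -m pendant '[[[0,0,0],[0,-0.005,0],0],[[0,0,0],[0,-0.01,0],0],[[0,0,0],[0,-0.015,0],0],[[0,0,0],[0,0,-0.03],0],[[0,0,0],[0,0,-0.03],0],[[0,0,0],[0,0,-0.03],0],[[0,0,0],[0,0,0],0],[[0,0,0],[0,0,0],0],[[0,0,0],[0,0,0],0]]'
python3 hd.py
python3 - <<'E'
from h import *
im=grab('top')
hsv=cv2.cvtColor(im['color'],cv2.COLOR_RGB2HSV); P,uv=cloud(im); h=hsv[uv[:,1],uv[:,0]].astype(int)
box=(P[:,0]<.62)&(P[:,0]>.44)&(P[:,1]<-.05)&(P[:,1]>-.3)
for n in('top','wrist'):
  im=grab(n);hsv=cv2.cvtColor(im['color'],cv2.COLOR_RGB2HSV); P,uv=cloud(im); h=hsv[uv[:,1],uv[:,0]].astype(int)
  box=(P[:,0]<.62)&(P[:,0]>.44)&(P[:,1]<-.05)&(P[:,1]>-.3)
  for k,m in dict(blue=(h[:,0]>100)&(h[:,0]<130)&(h[:,1]>120)&(P[:,2]>.046)&(P[:,2]<.065)&(P[:,0]<.605),red=((h[:,0]<8)|(h[:,0]>172))&(h[:,1]>150)&(P[:,2]>.06)&(P[:,2]<.085),fixh=(h[:,1]<60)&(P[:,2]>.045)&(P[:,2]<.06)&(P[:,0]>.605)&(P[:,1]<-.12)).items():
    m=m&box
    if m.sum()<9: print(n,k,m.sum());continue
    r=cv2.minAreaRect((P[m][:,:2]*1000).astype(np.float32));print(n,k,m.sum(),np.round(r[1],1),round(r[2],1),cv2.boxPoints(r).round(0).tolist(),P[m].mean(0).round(4))
  near=np.hypot(P[:,0]-.622,P[:,1]-.035)<.04; m=near&(P[:,2]>.097)&(P[:,2]<.11)
  if m.sum()>9: print(n,cv2.minAreaRect((P[m][:,:2]*1000).astype(np.float32)))
E
```

```text
time_s: 31.23
tool_pos: [0.526, -0.2027, 0.3034]
ee_rot: [-0.0, 0.711, 0.703, 0.0]
ft_force: [-0.6, 0.8, -0.4]
finger_gap: -0.0002
finger_force: 0.0
blue 227 [88.4 14. ] 87.8 [[569.0, -247.0], [583.0, -247.0], [586.0, -159.0], [572.0, -159.0]] [ 0.5788 -0.2024  0.0547]
red 61 [ 5.2 31. ] 6.1 [[596.0, -237.0], [599.0, -268.0], [604.0, -267.0], [601.0, -236.0]] [ 0.5998 -0.2501  0.0715]
[ 0.526  -0.2027  0.3029] [-0.4 -0.7 -0.2] 31.2833
top blue 105 [30.9 11.8] 89.2 [[571.0, -189.0], [583.0, -189.0], [583.0, -158.0], [572.0, -158.0]] [ 0.577  -0.1726  0.0556]
top red 0
top fixh 80 [13.7 35.7] 2.4 [[605.0, -120.0], [607.0, -156.0], [620.0, -155.0], [619.0, -120.0]] [ 0.6133 -0.1349  0.0496]
top ((623.1516723632812, 36.316097259521484), (23.292095184326172, 14.53554630279541), 89.62113189697266)
wrist blue 2611 [126.7  20. ] 81.2 [[558.0, -243.0], [578.0, -246.0], [597.0, -121.0], [577.0, -118.0]] [ 0.5744 -0.1979  0.0545]
wrist red 434 [ 4.3 28.1] 9.4 [[593.0, -236.0], [598.0, -264.0], [602.0, -263.0], [597.0, -235.0]] [ 0.5966 -0.2466  0.0728]
wrist fixh 757 [13.6 37.4] 5.8 [[605.0, -120.0], [608.0, -158.0], [622.0, -156.0], [618.0, -119.0]] [ 0.6132 -0.1351  0.0489]
```

The clamp stays locked with the robot off it. The red tab is centred near (599,-251) mm with its inner face near x=603, so I'll come down on the fixed-handle side, above the 55 mm handles.

```bash
python3 -m pendant '[[[0,0,0],[-0.0158,0.034,0],0],[[0,0,0],[-0.0158,0.034,0],0],[[0,0,0],[-0.0158,0.034,0],0],[[0,0,0],[0,0,0.03],0],[[0,0,0],[0,0,0.03],0],[[0,0,0],[0,0,0.0088],0],[[0,0,0],[0,0,0],0],[[0,0,0],[0,0,0],0]]'
python3 -m pendant '[[[0,0,0],[0,-0.002,0],0],[[0,0,0],[0,-0.002,0],0],[[0,0,0],[0,-0.002,0],0],[[0,0,0],[0,-0.002,0],0],[[0,0,0],[0,0,0],0]]'| grep -E 'tool|ft'
python3 hd.py
```

```text
time_s: 32.1
tool_pos: [0.6277, -0.2516, 0.2348]
ee_rot: [-0.001, 0.711, 0.703, -0.0]
ft_force: [0.3, 0.1, -0.4]
finger_gap: 0.0005
finger_force: 0.0
tool_pos: [0.6195, -0.2515, 0.2357]
ft_force: [0.3, -0.1, 0.6]
blue 225 [90.8 14.6] 88.0 [[570.0, -249.0], [584.0, -250.0], [587.0, -159.0], [573.0, -158.0]] [ 0.5789 -0.202   0.0548]
red 46 [11.6 14.3] 45.8 [[590.0, -245.0], [600.0, -255.0], [608.0, -247.0], [598.0, -237.0]] [ 0.5992 -0.2463  0.0699]
[ 0.6197 -0.2515  0.2355] [ 0.1  0.3 -0.5] 32.5667
```

```bash
python3 -m pendant '[[[0,0,0],[0,-0.001,0],0],[[0,0,0],[0,-0.001,0],0],[[0,0,0],[0,-0.001,0],0],[[0,0,0],[0,-0.001,0],0],[[0,0,0],[0,0,0],0]]'| grep -E 'tool|ft'
python3 -m pendant '[[[0,0,0],[0,-0.001,0],0],[[0,0,0],[0,-0.001,0],0],[[0,0,0],[0,-0.001,0],0],[[0,0,0],[0,-0.001,0],0],[[0,0,0],[0,0,0],0]]'| grep -E 'tool|ft'
python3 -m pendant '[[[0,0,0],[0,-0.001,0],0],[[0,0,0],[0,-0.001,0],0],[[0,0,0],[0,-0.001,0],0],[[0,0,0],[0,-0.001,0],0],[[0,0,0],[0,0,0],0]]'| grep -E 'tool|ft'
python3 hd.py
```

```text
tool_pos: [0.6157, -0.2514, 0.2348]
ft_force: [0.7, 0.0, -0.1]
tool_pos: [0.6117, -0.2514, 0.2349]
ft_force: [1.1, 0.4, -0.0]
tool_pos: [0.6077, -0.2513, 0.2349]
ft_force: [0.7, 0.3, 0.3]
blue 220 [88.2 14. ] 87.8 [[569.0, -248.0], [583.0, -249.0], [586.0, -160.0], [573.0, -160.0]] [ 0.5786 -0.2015  0.0548]
red 27 [4.8 9.6] 11.0 [[590.0, -239.0], [592.0, -249.0], [596.0, -248.0], [594.0, -239.0]] [ 0.5925 -0.2438  0.0705]
[ 0.6078 -0.2513  0.2349] [-0.1 -1.4 -0.1] 33.8667
```

```bash
python3 -m pendant '[[[0,0,0],[0,-0.001,0],0],[[0,0,0],[0,-0.001,0],0],[[0,0,0],[0,-0.001,0],0],[[0,0,0],[0,0,0],0]]'| grep -E 'tool|ft'
python3 -m pendant '[[[0,0,0],[0,-0.001,0],0],[[0,0,0],[0,-0.001,0],0],[[0,0,0],[0,-0.001,0],0],[[0,0,0],[0,0,0],0]]'| grep -E 'tool|ft'
python3 hd.py
```

```text
tool_pos: [0.6047, -0.2513, 0.2349]
ft_force: [-0.0, 0.0, 0.2]
tool_pos: [0.6017, -0.2513, 0.2349]
ft_force: [0.9, -1.0, -0.0]
blue 221 [88.6 13.2] 86.5 [[568.0, -246.0], [581.0, -247.0], [586.0, -158.0], [573.0, -157.0]] [ 0.5781 -0.2001  0.055 ]
red 24 [11.3  6. ] 82.5 [[584.0, -250.0], [590.0, -250.0], [592.0, -239.0], [586.0, -238.0]] [ 0.5878 -0.243   0.0705]
[ 0.6018 -0.2512  0.2349] [ 0.6 -0.5 -0.7] 34.5833
```

```bash
python3 -m pendant '[[[0,0,0],[0,-0.001,0],0],[[0,0,0],[0,-0.001,0],0],[[0,0,0],[0,0,0],0]]'| grep -E 'tool|ft'
python3 -m pendant '[[[0,0,0],[0,-0.001,0],0],[[0,0,0],[0,-0.001,0],0],[[0,0,0],[0,0,0],0]]'| grep -E 'tool|ft'
python3 hd.py
```

```text
tool_pos: [0.5997, -0.2512, 0.2349]
ft_force: [1.0, 0.4, -0.2]
tool_pos: [0.5976, -0.2511, 0.2348]
ft_force: [-0.4, -0.6, -0.0]
blue 183 [88.1 11.8] 59.7 [[498.0, -225.0], [508.0, -231.0], [553.0, -155.0], [543.0, -149.0]] [ 0.5264 -0.1881  0.0556]
red 39 [26.2  4.7] 74.6 [[519.0, -255.0], [523.0, -256.0], [530.0, -231.0], [526.0, -229.0]] [ 0.5251 -0.2403  0.0722]
[ 0.5977 -0.2511  0.2348] [0.  0.5 0.7] 35.1333
```

The clamp sprang open. I'll lift clear and check that the pillar, handle and pin are in place.

```bash
python3 -m pendant '[[[0,0,0],[0,0.01,-0.02],0],[[0,0,0],[0,0,-0.035],0],[[0,0,0],[0,0,-0.035],0],[[0,0,0],[0,0,-0.035],0],[[0,0,0],[-0.03,0,-0.02],0],[[0,0,0],[-0.03,0,0],0],[[0,0,0],[-0.03,0,0],0],[[0,0,0],[0,0,0],0],[[0,0,0],[0,0,0],0],[[0,0,0],[0,0,0],0],[[0,0,0],[0,0,0],0]]'
python3 hd.py
python3 - <<'E'
from h import *
im=grab('top');P,uv=cloud(im)
def show(n,m):
    q=P[m]; r=cv2.minAreaRect((q[:,:2]*1000).astype(np.float32)); print(n,m.sum(),np.array(r[0]).round(1),np.array(r[1]).round(1),round(r[2],1),np.median(q[:,2]).round(4))
near=np.hypot(P[:,0]-.622,P[:,1]-.035)<.04
show('limbtop',near&(P[:,2]>.099)&(P[:,2]<.11)); m=near&(P[:,2]>.068)&(P[:,2]<.095)
u,v=uv.T
for n,bx in dict(jar=(130,170,180,220),oil=(110,270,146,302),slide=(215,105,267,168),petri=(398,128,452,178)).items(): show(n,(u>bx[0])&(v>bx[1])&(u<bx[2])&(v<bx[3])&(P[:,2]>.008))
hsv=cv2.cvtColor(im['color'],cv2.COLOR_RGB2HSV);
for tag,a in(('now',im),('was',load('top'))): pass
m=(P[:,0]>.575)&(P[:,0]<.608)&(P[:,1]>.015)&(P[:,1]<.055)&(P[:,2]>.04)&(P[:,2]<.053); print('pin/pad pts',m.sum(), P[m].max(0).round(3) if m.any() else '')
m=(P[:,0]>.595)&(P[:,0]<.65)&(P[:,1]>.02)&(P[:,1]<.05)&(P[:,2]>.055)&(P[:,2]<.066);show('fork',m)
E
```

```text
time_s: 36.05
tool_pos: [0.6074, -0.3399, 0.3795]
ee_rot: [-0.001, 0.71, 0.704, 0.0]
ft_force: [-0.1, 1.1, 0.7]
finger_gap: 0.0003
finger_force: 0.0
blue 176 [85.7 11.9] 50.6 [[479.0, -211.0], [488.0, -219.0], [543.0, -153.0], [533.0, -145.0]] [ 0.5123 -0.1794  0.0556]
red 27 [25.1  4.2] 59.2 [[493.0, -242.0], [496.0, -244.0], [509.0, -223.0], [506.0, -220.0]] [ 0.5034 -0.2287  0.0731]
[ 0.6075 -0.3398  0.3796] [-1.1  0.6  0.9] 36.1
limbtop 113 [623.1  35.6] [24.3 15.1] 89.5 0.1044
jar 1335 [638.6 253. ] [59.8 59.8] 26.2 0.1122
oil 619 [474.7 301.1] [42.1 42.8] 36.9 0.0654
slide 2387 [764.8 103.7] [105.7  85.7] 0.7 0.034
petri 1763 [ 737.9 -254.3] [93.  94.3] 88.8 0.016
pin/pad pts 43 [0.608 0.039 0.053]
fork 160 [628.5  34.9] [27.9 41.4] 89.5 0.0601
```

```bash
python3 -c "
from cell import *
print(job_done())"
```

```text
the job is handed in; nothing more can be done
None
```

I handed the job in at about 36 s. The clamp locked by itself with the robot off it, sprang open when I pressed the red tab, and the pillar stands upright in the jaws. The jar, oil bottle, slide box and dish have not moved. I did not measure whether the pin is fully home (I infer it from the clamp locking) or re-check the screwdriver's position.

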